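# Find the loaded battery box by weight and dock it on the charger

### The arm

A 6-joint arm with a two-finger parallel gripper is mounted at the origin on the work surface. World frame = base frame: x ahead of the robot, y to its left, z up, the work surface at z = 0. Lengths are in mm, angles in rad, forces in N, time in s.
With the tool pointing down it reaches from about 325 to 875 mm from the base axis. Payload 4.4 kg.
Tool frame: the origin (TCP) lies on the centre line of the jaws, within the pads' length; the fingertips stand ahead of it and the grasp point (between the pads) lies 6 mm ahead of it (ctrl.tcp_to_tips is the z of the fingertips in the tool frame, in mm); z points along the fingers, y is the direction in which the jaws open and shut (so a half turn about z gives the same grasp; the last joint's range is limited). The gripper opens to 85 mm and grips with 20 to 120 N. Pads are 22 mm wide; open, the fingers measure 114 mm over their backs; the gripper's body (76 mm by 85 mm) begins 54 mm behind the grasp point. The pads swing forward as they close: fully open they stand 13 mm farther back than shut.
Start: joints at [-1.254, 0.207, 1.542, -0, 1.393, -0.15], TCP at [259.27, -513.232, 256.282] pointing down, gripper open.
Joint ranges: [-2.73, 2.73], [-0.86, 2.22], [0.23, 2.46], [-1.11, 4.25], [0.08, 2.63], [-2.82, 2.82]. Speed limits (rad/s): [2.79, 2.79, 3.14, 3.14, 3.14, 3.14].

### API

Orientations are given as a 3x3 rotation matrix whose columns are the frame's x, y, z axes.
In Python, from plant import ctrl, sensors, optics gives the robot as it stands. Calls block until the motion is done:
- ctrl.move_ptp(position, orientation): joint-space move of the TCP to a pose.
- ctrl.move_l(position, rot=None, vel=150, threshold=None): straight line of the TCP; rot=None keeps the orientation; vel is the mean speed in mm/s. With threshold (N) it stops when the force on the tool has changed by that much, and returns True; else False.
- ctrl.set_joints(angles): joint-space move.
- ctrl.gripper_to(opening, force=None): finger opening in mm; force is the grip in N (None keeps the last); returns when the fingers have stopped.
- ctrl.hold(seconds).
- ctrl.solve_ik(position, orientation): joint angles nearest the present ones, or None.
- sensors.read_state(): the state.
- optics.grab_frame(name): name is "scene" or "top" or "wrist"; returns (picture, depth): 400x640x3 uint8, red, green, blue; 400x640 float32, mm along the optical axis (not along the pixel's ray), 0 where there is no reading.
- optics.camera_params(name): a dict with "mtx" (3x3 intrinsics, pixels), "R" (3x3) and "t" (3): a world point X has camera coordinates R X + t; the wrist camera has in their place "T_tool_cam" (4x4, takes a point from camera to tool coordinates, whose origin is the TCP and whose axes are the flange's). Camera axes: x right, y down, z forward; pixel columns grow to the right and rows downward; lengths in mm; the calibration is good to about 2 mm. The wrist camera is an equidistant fisheye: a pixel r from the principal point sees the ray r / f radians off the axis. A picture is of the moment at which its call begins: read the wrist's pose just before it. camera_params takes no time and is no camera call.
A pose or a line that the arm cannot do raises ctrl.MotionError and nothing moves.
- ctrl.finish_job(): hands the job in, once; it reports no verdict.
The state is a dict: "t": time; "q": joint angles; "qvel": joint speeds; "tau": joint torques, N m; "eef_pos": TCP position; "eef_rot": TCP orientation; "force": force on the tool from outside, world axes, zero at the start; "wrist_torque": the same for the moment, N m; "grip_width": finger opening in mm.
Only numpy, scipy, OpenCV 4.12 (cv2) and the standard library are available. Lean on these libraries where they do the work, as an engineer would, in place of code of your own. Each camera call takes 0.05 s, during which the arm holds its last target. There are 200 camera calls.

### The job

Four identical closed battery boxes lie on the classroom desk and only one of them still has its cells in it: find it by feeling its weight. Lay that box flat on the sloping bed of the charging cradle, between the corner guides and slid fully down against the lip at the low end, let go of it, and leave the three empty boxes lying flat on the desk. Do not shift the drinking flask or the computer mouse, and do not press hard on the cradle.

Things in the scene. Friction and masses are not known exactly. Their poses are not given: they have to be found in the camera images.
- box_1_center (a point): one of four identical-looking closed battery boxes, grey with a white lid, 84 x 42 x 36 mm high, flat on the desk at the start. The point is its centre, 18 mm over its underside; x along its length, y across its width, z up. Either end may lead. Empty ones weigh 77 to 104 g, the one with cells 195 to 265 g; which one has them is not known beforehand
- box_2_center (a point): one of four identical-looking closed battery boxes, grey with a white lid, 84 x 42 x 36 mm high, flat on the desk at the start. The point is its centre, 18 mm over its underside; x along its length, y across its width, z up. Either end may lead. Empty ones weigh 77 to 104 g, the one with cells 195 to 265 g; which one has them is not known beforehand
- box_3_center (a point): one of four identical-looking closed battery boxes, grey with a white lid, 84 x 42 x 36 mm high, flat on the desk at the start. The point is its centre, 18 mm over its underside; x along its length, y across its width, z up. Either end may lead. Empty ones weigh 77 to 104 g, the one with cells 195 to 265 g; which one has them is not known beforehand
- box_4_center (a point): one of four identical-looking closed battery boxes, grey with a white lid, 84 x 42 x 36 mm high, flat on the desk at the start. The point is its centre, 18 mm over its underside; x along its length, y across its width, z up. Either end may lead. Empty ones weigh 77 to 104 g, the one with cells 195 to 265 g; which one has them is not known beforehand
- bed_foot (a point): white sloping bed of the charging cradle, screwed to the desk. The point lies on the bed's surface at the foot of its lip, on the centre line, 26 mm over the desk with the bed up; x runs up the slope (25 degrees from level, the low end roughly towards the robot), y across, z square out of the bed. The lip, 16 mm high and 64 mm wide, reaches back 8 mm from x = 0. The bed runs to x = 102 mm
- bed_seat (a point): where the centre of a box lies when fully home, its end against the lip: x = 42, y = 0, z = 18 mm in the bed's frame, same axes. Friction holds a box wherever it is laid on the slope; it does not slide down by itself. The bed is only 32 mm wide from x = 24 to 74 mm: a notch for a finger on each side of the box
- bed_guides (a point): point on the bed's surface at x = 88 mm, y = 0 between the upper pair of corner guides (x = 75 to 101 mm); the lower pair stands at x = 0 to 24 mm. All guides are 8 mm high and 6 mm thick, inner faces at y = +-23.5 mm: 47 mm apart for the 42 mm box
- cradle_bed (a joint): how far the spring-held bed has sunk straight down, in m: 0 empty, up to 0.008 pressed fully. A weight under 125 g does not move it; a box with cells, let go on it, sinks it 2.7 to 5.5 mm, which closes the charging contacts. Spring 250 N/m; about 3.3 N puts it on its lower stop
- flask_center (a point): upright beige steel drinking flask, 68 mm diameter, 195 mm tall, a bystander; the point is its centre half-way up
- mouse_center (a point): black computer mouse, 100 x 58 x 30 mm, a bystander; the point is its centre half-way up

How it is judged (in metres and radians):
At the end, for the whole second after the job is handed in: The box with the cells lies on the bed and sinks it over 1.5 mm: flat (0.06 rad, centre 15.5 to 20.5 mm over it), within 5 mm of the centre line and 0.1 rad of the slope direction, at most 3.5 mm from the lip; the three empty boxes lie on the desk, level within 0.08 rad; all four at rest (((x of box_1_center in the frame of bed_foot between 0.038 and 0.0455 m and y of box_1_center in the frame of bed_foot between -0.005 and 0.005 m and z of box_1_center in the frame of bed_foot between 0.0155 and 0.0205 m and angle between the z axis of box_1_center and the z axis of bed_foot, either way round below 0.06 rad and angle between the x axis of box_1_center and the x axis of bed_foot, either way round below 0.1 rad) or (x of box_2_center in the frame of bed_foot between 0.038 and 0.0455 m and y of box_2_center in the frame of bed_foot between -0.005 and 0.005 m and z of box_2_center in the frame of bed_foot between 0.0155 and 0.0205 m and angle between the z axis of box_2_center and the z axis of bed_foot, either way round below 0.06 rad and angle between the x axis of box_2_center and the x axis of bed_foot, either way round below 0.1 rad) or (x of box_3_center in the frame of bed_foot between 0.038 and 0.0455 m and y of box_3_center in the frame of bed_foot between -0.005 and 0.005 m and z of box_3_center in the frame of bed_foot between 0.0155 and 0.0205 m and angle between the z axis of box_3_center and the z axis of bed_foot, either way round below 0.06 rad and angle between the x axis of box_3_center and the x axis of bed_foot, either way round below 0.1 rad) or (x of box_4_center in the frame of bed_foot between 0.038 and 0.0455 m and y of box_4_center in the frame of bed_foot between -0.005 and 0.005 m and z of box_4_center in the frame of bed_foot between 0.0155 and 0.0205 m and angle between the z axis of box_4_center and the z axis of bed_foot, either way round below 0.06 rad and angle between the x axis of box_4_center and the x axis of bed_foot, either way round below 0.1 rad)) and value of joint cradle_bed above 0.0015 m and ((x of box_1_center in the frame of bed_foot between 0.038 and 0.0455 m and y of box_1_center in the frame of bed_foot between -0.005 and 0.005 m and z of box_1_center in the frame of bed_foot between 0.0155 and 0.0205 m and angle between the z axis of box_1_center and the z axis of bed_foot, either way round below 0.06 rad and angle between the x axis of box_1_center and the x axis of bed_foot, either way round below 0.1 rad) or (height (world z) of box_1_center between 0.014 and 0.021 m and angle between box_1_center's own z axis and vertical below 0.08 rad)) and ((x of box_2_center in the frame of bed_foot between 0.038 and 0.0455 m and y of box_2_center in the frame of bed_foot between -0.005 and 0.005 m and z of box_2_center in the frame of bed_foot between 0.0155 and 0.0205 m and angle between the z axis of box_2_center and the z axis of bed_foot, either way round below 0.06 rad and angle between the x axis of box_2_center and the x axis of bed_foot, either way round below 0.1 rad) or (height (world z) of box_2_center between 0.014 and 0.021 m and angle between box_2_center's own z axis and vertical below 0.08 rad)) and ((x of box_3_center in the frame of bed_foot between 0.038 and 0.0455 m and y of box_3_center in the frame of bed_foot between -0.005 and 0.005 m and z of box_3_center in the frame of bed_foot between 0.0155 and 0.0205 m and angle between the z axis of box_3_center and the z axis of bed_foot, either way round below 0.06 rad and angle between the x axis of box_3_center and the x axis of bed_foot, either way round below 0.1 rad) or (height (world z) of box_3_center between 0.014 and 0.021 m and angle between box_3_center's own z axis and vertical below 0.08 rad)) and ((x of box_4_center in the frame of bed_foot between 0.038 and 0.0455 m and y of box_4_center in the frame of bed_foot between -0.005 and 0.005 m and z of box_4_center in the frame of bed_foot between 0.0155 and 0.0205 m and angle between the z axis of box_4_center and the z axis of bed_foot, either way round below 0.06 rad and angle between the x axis of box_4_center and the x axis of bed_foot, either way round below 0.1 rad) or (height (world z) of box_4_center between 0.014 and 0.021 m and angle between box_4_center's own z axis and vertical below 0.08 rad)) and linear speed of each of box_1, box_2, box_3, box_4 below 0.01 m/s); the robot touches nothing.
It fails at once if the flask is shifted by more than 20 mm (distance of flask_center from where it was at the start of the episode above 0.02 m).
It fails at once if the mouse is shifted by more than 20 mm (distance of mouse_center from where it was at the start of the episode above 0.02 m).
It fails at once if the cradle is pressed or struck with more than 60 N (contact force between anything else and cradle_bed above 60 N).
It also fails if it takes over 72 s, if anything falls off the work surface, if the arm or the gripper's body presses on something with over 40 N, if the wrist force passes 120 N, or if a joint passes its speed limit or range.

## Working session

There is one attempt and no reset: what is moved stays moved. The work goes in short steps, each a Python script; the robot and the scene stay as the last script left them, time stands still between calls to the robot, and variables do not carry over. Pictures are saved under pics/ and viewed, about 8 in all and at most 12, crops included, and the job is handed in when it is done.

```bash
ls; mkdir -p pics
python3 - <<'E'
from plant import ctrl,sensors,optics
import cv2,numpy as np
for n in ("scene","top"):
    p,d=optics.grab_frame(n); cv2.imwrite(f"pics/{n}0.png",p[:,:,::-1]); np.save(f"pics/{n}0.npy",d); np.save(f"pics/{n}0p.npy",p)
    c=optics.camera_params(n); print(n,{k:np.round(v,3).tolist() for k,v in c.items()})
print({k:np.round(v,3).tolist() for k,v in optics.camera_params("wrist").items()})
print(sensors.read_state(),ctrl.tcp_to_tips)
E
```

```text
pics
scene {'mtx': [[370.33, 0.0, 315.682], [0.0, 370.33, 203.313], [0.0, 0.0, 1.0]], 'R': [[-0.288, 0.957, 0.013], [0.533, 0.171, -0.829], [-0.796, -0.232, -0.56]], 't': [146.642, -197.112, 1288.119]}
top {'mtx': [[425.832, 0.0, 313.55], [0.0, 425.832, 204.58], [0.0, 0.0, 1.0]], 'R': [[-0.004, -1.0, 0.004], [-0.991, 0.003, -0.135], [0.135, -0.005, -0.991]], 't': [16.902, 535.136, 843.377]}
{'mtx': [[309.707, 0.0, 325.485], [0.0, 309.707, 192.733], [0.0, 0.0, 1.0]], 'T_tool_cam': [[0.0, -0.947, -0.322, 83.9], [1.0, -0.0, 0.001, 0.233], [-0.001, -0.322, 0.947, -117.041], [0.0, 0.0, 0.0, 1.0]]}
{'t': 0.1, 'q': array([-1.25349734e+00,  2.07344440e-01,  1.54287321e+00, -9.20034224e-07,
        1.39350766e+00, -1.50454527e-01]), 'qvel': array([-0.00035962, -0.0037222 , -0.00295301,  0.00030329,  0.00130008,
       -0.00066946]), 'tau': array([-4.96161956e-04, -3.84095407e+01, -2.92550594e+01, -2.81174953e-04,
        4.90378923e-03,  2.54277452e-07]), 'eef_pos': array([ 259.0616855 , -512.59367849,  255.2068889 ]), 'eef_rot': array([[ 8.92583474e-01,  4.50881690e-01, -6.66252528e-04],
       [ 4.50882070e-01, -8.92581232e-01,  2.02591534e-03],
       [ 3.18763628e-04, -2.10869987e-03, -9.99997726e-01]]), 'force': array([-0.06828598, -0.27276217,  0.46711114]), 'wrist_torque': array([-0.02536217, -0.02781907, -0.00083437]), 'grip_width': 85.25547931704979} 25.0
```

View pics/top0.png

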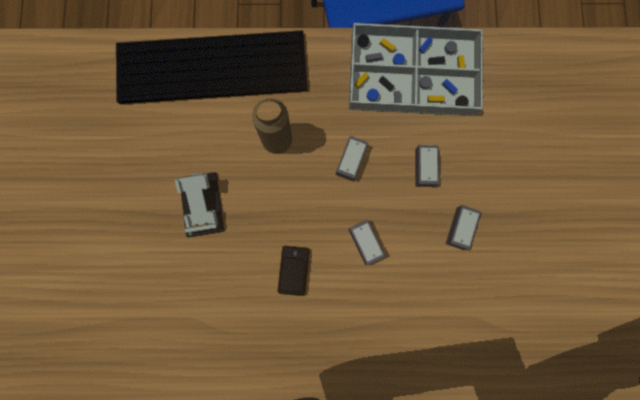

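View pics/scene0.png

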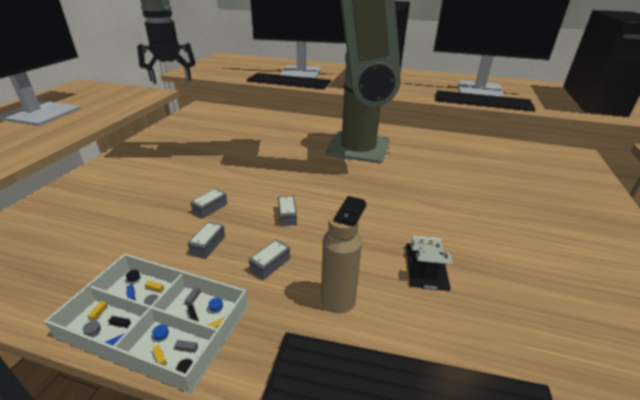

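Top view: lids at about (352,158), (428,166), (464,228), (368,242); cradle at (200,203), flask at (272,120), mouse at (293,270). The scene view agrees, and shows the cradle with its low end towards the robot.

```bash
cat > h.py <<'E'
import numpy as np,cv2
from plant import ctrl,sensors,optics
def cam(n):
    c=optics.camera_params(n); R=np.array(c["R"]);t=np.array(c["t"]); return np.array(c["mtx"]),R,t
def ray2plane(n,uv,z):
    K,R,t=cam(n); uv=np.atleast_2d(uv).astype(float)
    d=np.c_[uv,np.ones(len(uv))]@np.linalg.inv(K).T@R; C=-R.T@t
    return C+d*((z-C[2])/d[:,2])[:,None]
def cloud(n,d):
    K,R,t=cam(n); v,u=np.indices(d.shape)
    P=(np.stack([u,v,np.ones_like(u)],-1)@np.linalg.inv(K).T)*d[...,None]
    return (P-t)@R
def down(yaw):  # tool z down, tool x at yaw (world)
    c,s=np.cos(yaw),np.sin(yaw); return np.array([[c,s,0],[s,-c,0],[0,0,-1.]])
def boxes(p,d):
    W=cloud("top",d); out=[]
    m=((W[...,2]>25)&(W[...,2]<46)&(p.min(2)>90)&(d>0)).astype(np.uint8)
    n,l,s,c=cv2.connectedComponentsWithStats(m)
    for i in range(1,n):
        if 150<s[i,4]<900 and s[i,2]<60:
            v,u=np.nonzero(l==i); P=ray2plane("top",np.c_[u,v],36)[:,:2]
            (cx,cy),(w,h),a=cv2.minAreaRect(P.astype(np.float32))
            q=P-P.mean(0); e=np.linalg.svd(q,full_matrices=False)[2][0]
            out.append([cx,cy,np.arctan2(e[1],e[0]),max(w,h),min(w,h),*c[i]])
    return np.array(out)
E
python3 - <<'E'
from h import *
np.set_printoptions(precision=2,suppress=True)
p=np.load("pics/top0p.npy");d=np.load("pics/top0.npy")
print(boxes(p,d))
W=cloud("top",d)
m=np.zeros(d.shape,bool);m[165:245,170:230]=1;m&=W[...,2]>12
P=W[m];print("cradle",P.min(0),P.max(0),len(P))
for r in range(172,240,4): print(r,W[r,176:228:4,2].round(0).astype(int))
print(W[172:240:8,200])
for n,(a,b,c,e) in dict(flask=(90,160,245,300),mouse=(240,300,270,315)).items():
    Q=W[a:b,c:e].reshape(-1,3);Q=Q[Q[:,2]>10];print(n,Q.min(0),Q.max(0))
E
```

```text
[[ 637.45  -66.18    2.78   73.93   37.21  352.    156.51]
 [ 620.81 -226.33    3.11   73.47   35.84  428.55  163.77]
 [ 514.07  252.15   -2.34   62.43   59.88  199.26  217.44]
 [ 488.48 -297.55    2.8    73.46   36.7   465.65  226.87]
 [ 458.5   -93.61   -2.71   74.37   37.59  366.97  241.76]]
cradle [416.02  19.43  12.02] [607.4  294.2  908.01] 1580
172 [ 1 -1 -1 -2 -2 -2 -3  0  2 10  0  0 -4]
176 [-1  0 -2 66 69 68 68 76 10 10  7 -2  1]
180 [ 78  66  67  63  64  65  65  70  11   7 908  -1  -3]
184 [74 66 62 64 64 63 60 68 59 11 14  2 -1]
188 [-1 67 58 55 60 58 59 63 10 11 10  1 -1]
192 [ 0 66 12 57 55 58 57 28 10 10 10 -1  1]
196 [ 0  0 13 53 52 53 49 32 11 11  7 -1 -1]
200 [ 0  1  8 46 49 47 50 45  9 13 11  1  0]
204 [-2  1 11 11 45 45 45 40 11 11 10  4 -1]
208 [-3 -1 11  9 42 42 42 42 11 12  9 10  0]
212 [ 0 -1  6 11 36 37 37 36 36 46 11  9  1]
216 [ 0 -1 40 34 35 33 32 32 32 40 23  9  1]
220 [-2  2 10 33 30 29 30 27 30 37 27  8  1]
224 [ 1 -2  0 38 29 32 24 38 36 37 35 11  0]
228 [-3  2 -2 40 42 41 38 37 38 11 10 10  4]
232 [ 0  0  0  9  9 12 12  7  7 10 11 -1 -1]
236 [ 2 -2  1  9  6 -1  0 -3  0  0  1 -2 -3]
[[612.99 262.13  -2.99]
 [581.83 243.42  65.23]
 [566.67 244.64  58.66]
 [551.81 246.63  49.13]
 [535.94 247.23  44.82]
 [520.43 248.79  36.85]
 [504.57 250.01  30.19]
 [487.33 247.34  38.33]
 [473.44 256.96  -0.49]]
flask [416.02  19.43  10.03] [794.11 164.81 908.01]
mouse [350.5   19.43  12.36] [453.02  90.88 908.01]
```

```bash
cat >> h.py <<'E'
def pick_rot(pos,Rs):
    q0=sensors.read_state()["q"]; best=None
    for R in Rs:
        q=ctrl.solve_ik(pos,R)
        if q is not None:
            c=np.abs(np.array(q)-q0).max()
            if best is None or c<best[0]: best=(c,R)
    return best[1]
def fz(n=8):
    o=[]
    for _ in range(n): ctrl.hold(0.04); o.append(sensors.read_state()["force"])
    return np.mean(o,0)
def weigh(b,vel=150):
    x,y,a=b[:3]; pos=[x,y,75.]
    R=pick_rot(pos,[down(a),down(a+np.pi)])
    ctrl.move_ptp(pos,R); f0=fz()
    ctrl.move_l([x,y,32.],vel=vel); ctrl.gripper_to(30,30)
    w=sensors.read_state()["grip_width"]
    ctrl.move_l([x,y,75.],vel=100); ctrl.hold(.2); f1=fz()
    print("box",np.round([x,y,a],2),"width",round(w,1),"f0",f0.round(2),"df",(f1-f0).round(2),"t",round(sensors.read_state()["t"],2),flush=True)
    return f0[2]-f1[2]
def putdown(b):
    ctrl.move_l([b[0],b[1],33.],vel=100); ctrl.gripper_to(85); ctrl.move_l([b[0],b[1],75.],vel=200)
E
python3 - <<'E'
from h import *
B=boxes(np.load("pics/top0p.npy"),np.load("pics/top0.npy")); B=B[B[:,4]<45]
w=weigh(B[2]); print(w, sensors.read_state()["eef_pos"])
if w<1.5: putdown(B[2]); print(sensors.read_state()["t"])
E
```

```text
box [ 488.48 -297.55    2.8 ] width 41.5 f0 [-0.23 -0.1   0.27] df [-0.01  0.07 -1.63] t 3.82
1.629511966227231 [ 488.4375161  -297.52265921   74.84003366]
```

Run:
```python
from h import *
o=[]
for _ in range(20): ctrl.hold(.04); o.append(sensors.read_state()["force"])
o=np.array(o); print(o.mean(0),o.std(0)); print(sensors.read_state()["wrist_torque"],sensors.read_state()["grip_width"])
```

```text
[-0.00282555 -0.00806884 -0.78353089] [0.54041456 0.56036932 0.47379393]
[0.01482515 0.0413335  0.03621783] 41.47964614737611
```

```bash
sed -i 's/def fz(n=8)/def fz(n=30)/; s/ctrl.hold(0.04); o/ctrl.hold(0.02); o/' h.py
python3 - <<'E'
from h import *
B=boxes(np.load("pics/top0p.npy"),np.load("pics/top0.npy")); B=B[B[:,4]<45]
putdown(B[2]); ctrl.hold(.2); print("baseline",fz(40)); 
w=weigh(B[1]); print(w)
E
```

```text
baseline [0.0341525  0.02140042 0.08616191]
box [ 620.81 -226.33    3.11] width 41.5 f0 [-0.04  0.05 -0.01] df [-0.09  0.02 -0.91] t 10.28
0.914554243390363
```

Run:
```python
from h import *
B=boxes(np.load("pics/top0p.npy"),np.load("pics/top0.npy")); B=B[B[:,4]<45]
putdown(B[1])
w=weigh(B[0])
if w<1.45:
    putdown(B[0]); w=weigh(B[3]); print("3rd light; box at B[3] weighs",w)
```

```text
box [637.45 -66.18   2.78] width 41.6 f0 [-0.06 -0.1  -0.07] df [ 0.1   0.17 -1.98] t 15.08
```

```bash
cat >> h.py <<'E'
from scipy.optimize import minimize
S25,C25=np.sin(np.radians(25)),np.cos(np.radians(25))
def bedR(yaw):
    c,s=np.cos(yaw),np.sin(yaw); ex=np.array([C25*c,C25*s,S25]); ey=np.array([-s,c,0]); return np.c_[ex,ey,np.cross(ex,ey)]
def blocks():
    out=[]
    def blk(x0,x1,y0,y1,z0,z1): out.append(np.array([[x,y,z] for x in(x0,x1) for y in(y0,y1) for z in(z0,z1)],float))
    blk(0,24,-29.5,29.5,-1,0);blk(24,74,-16,16,-1,0);blk(75,101,-29.5,29.5,-1,0);blk(-8,0,-32,32,-1,16);blk(74,102,-16,16,-1,0)
    for s in(1,-1):
        for a,b in((0,24),(75,101)): blk(a,b,*sorted((s*23.5,s*29.5)),0,8)
    return out
def proj_top(X):
    K,R,t=cam("top"); c=X@R.T+t; u=c@K.T; return u[:,:2]/u[:,2:]
def wproj(Rt,pt):
    c=optics.camera_params("wrist"); K=np.array(c["mtx"]);T=np.array(c["T_tool_cam"])
    def f(X):
        q=((X-pt)@Rt-T[:3,3])@T[:3,:3]; r=np.hypot(q[:,0],q[:,1]); th=np.arctan2(r,q[:,2]); k=K[0,0]*th/np.maximum(r,1e-9)
        return np.c_[K[0,2]+q[:,0]*k,K[1,2]+q[:,1]*k]
    return f
def render(par,proj,shape,off,k):
    m=np.zeros(shape,np.uint8); R=bedR(par[2])
    for b in blocks():
        uv=(proj(b@R.T+[par[0],par[1],26.])-off+.5)*k-.5
        cv2.fillConvexPoly(m,cv2.convexHull(np.round(uv*16).astype(np.int32)),255,shift=4)
    return m
def fit(img,proj,roi,x0,name,thr=85,k=4):
    a,b,c,e=roi; off=np.array([c,a]); im=cv2.resize(img[a:b,c:e],None,fx=k,fy=k,interpolation=cv2.INTER_CUBIC)
    hsv=cv2.cvtColor(im,cv2.COLOR_RGB2HSV); mask=((hsv[...,2]>thr)&(hsv[...,1]<75)).astype(np.uint8)*255
    mb=cv2.GaussianBlur(mask,(0,0),2).astype(float)
    g=lambda p:np.abs(cv2.GaussianBlur(render(p,proj,mask.shape,off,k),(0,0),2)-mb).mean()
    best=min((minimize(g,[x0[0],x0[1],x0[2]+dy],method="Nelder-Mead",options=dict(initial_simplex=np.array([x0[0],x0[1],x0[2]+dy])+[[0,0,0],[6,0,0],[0,6,0],[0,0,.1]],maxiter=150)) for dy in(-.06,.06)),key=lambda r:r.fun)
    o=im[:,:,::-1].copy(); 
    for mm,col in((mask,(0,255,0)),(render(best.x,proj,mask.shape,off,k),(0,0,255))):
        cv2.drawContours(o,cv2.findContours(mm,cv2.RETR_LIST,cv2.CHAIN_APPROX_NONE)[0],-1,col,1)
    cv2.imwrite(name,o); return best.x,best.fun
E
python3 - <<'E'
from h import *
p=np.load("pics/top0p.npy")
r=fit(p,proj_top,(168,245,165,235),[496,250,.08],"pics/topfit.png",k=6); print(r)
s=sensors.read_state()["eef_pos"]
ctrl.move_l([s[0],s[1],270],vel=250)
pos=[450.,r[0][1],270.]
ctrl.move_ptp(pos,pick_rot(pos,[down(r[0][2])])); ctrl.move_l([450.,r[0][1],150.],vel=200); ctrl.hold(.2)
s=sensors.read_state(); w,d=optics.grab_frame("wrist"); np.savez("pics/w1.npz",w=w,d=d,R=s["eef_rot"],p=s["eef_pos"]); cv2.imwrite("pics/w1.png",w[:,:,::-1])
print(s["t"],s["grip_width"],s["eef_pos"],s["q"])
E
```

```text
(array([4.97831044e+02, 2.49193082e+02, 1.54419383e-01]), np.float64(5.993759018759019))
18.3417 41.41313128868682 [451.39021214 249.62643823 151.83756518] [3.37251352e-01 1.93334747e-01 1.78970035e+00 6.99824106e-06
 1.15478516e+00 1.75374997e+00]
```

View pics/topfit.png

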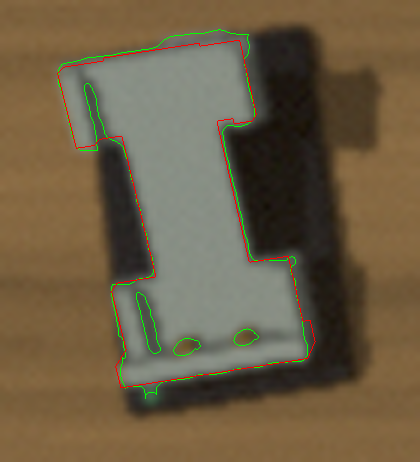

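View pics/w1.png

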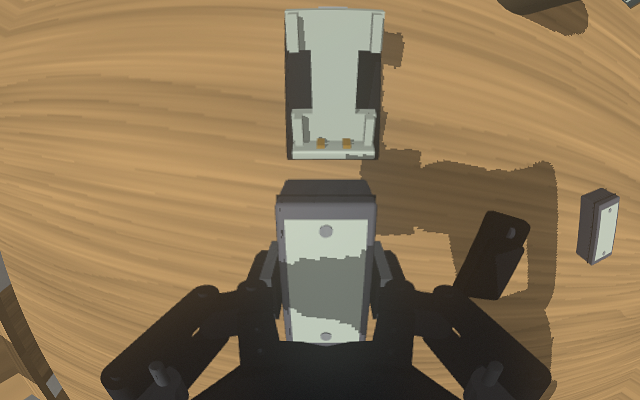

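The top fit (red) follows the cradle outline well. The wrist view shows the cradle at (335,85), upright in the image and aligned with the held box at (325,260). I'll fit the wrist view as a cross-check.

Run:
```python
from h import *
z=np.load("pics/w1.npz"); 
r=fit(z["w"],wproj(z["R"],z["p"]),(0,172,270,400),[498,249,.154],"pics/wfit.png",thr=110,k=4); print(r)
# box seen in the hand: lid corners, tool frame
yaw=.154;R=bedR(yaw)
Rt=np.c_[R[:,0],-R[:,1],-R[:,2]]
for x in(46,): 
    for zz in(32,80): 
        P=np.array([498,249.2,26])+R@[x,0,zz]; q=ctrl.solve_ik(P,Rt); print(P,q)
```

```text
(array([4.99780902e+02, 2.51081123e+02, 1.55286293e-01]), np.float64(10.619127347942754))
[525.83303653 253.52049672  74.44228923] [ 0.34041806  0.27660194  1.95888261 -0.16967318  0.4823517   1.89072119]
[505.7874325 250.408836  117.945063 ] [ 0.34896494  0.15856747  1.98626026 -0.1516074   0.57295657  1.87557569]
```

View pics/wfit.png

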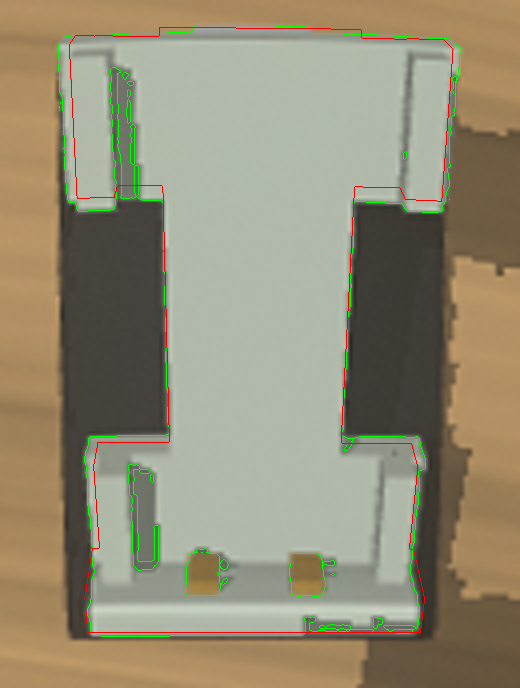

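```bash
cat >> h.py <<'E'
BED=np.array([498.8,250.1,26.]); BR=bedR(.155); TR=np.c_[BR[:,0],-BR[:,1],-BR[:,2]]
def bp(x,y,z): return BED+BR@np.array([x,y,z],float)
def inbed(): s=sensors.read_state(); return (s["eef_pos"]-BED)@BR
E
python3 - <<'E'
from h import *
c=optics.camera_params("wrist");K=np.array(c["mtx"]);T=np.array(c["T_tool_cam"])
P=[]
for u,v in((326,231),(326,336)):
    dx,dy=u-K[0,2],v-K[1,2];r=np.hypot(dx,dy);th=r/K[0,0]
    d=T[:3,:3]@[np.sin(th)*dx/r,np.sin(th)*dy/r,np.cos(th)];o=T[:3,3];P.append(o+d*((-4-o[2])/d[2]))
m=np.mean(P,0);print(np.round(P,1),m)
off=m[0]
if abs(off)<10:
    ctrl.move_ptp(bp(48-off,0,95),TR); ctrl.move_l(bp(48-off,0,52),vel=120); ctrl.hold(.2)
    s=sensors.read_state(); w,d=optics.grab_frame("wrist"); cv2.imwrite("pics/w2.png",w[:,:,::-1])
    print(inbed()+[off,0,0],s["t"],s["force"])
E
```

```text
[[ 29.1   0.3  -4. ]
 [-30.3   0.4  -4. ]] [-0.5874893   0.35873394 -4.        ]
[48.82137753  0.18584635 52.71847366] 19.6833 [-0.23541184  0.03757669 -2.88891347]
```

View pics/w2.png

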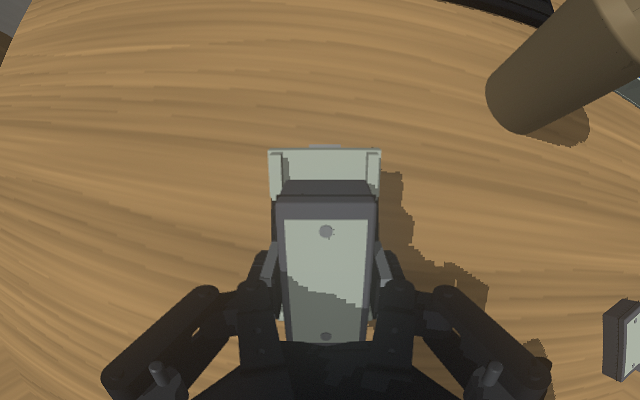

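The box hangs centred between the upper guides: guide inner edges at columns ~283 and 367, box centre ~326. Now I'll lower it and slide it to the lip.

Run:
```python
from h import *
np.set_printoptions(precision=2,suppress=True)
off=-.6
def rep(n): ctrl.hold(.15); s=sensors.read_state(); print(n,inbed()+[off,0,0],"F bed",fz(10)@BR,"t",round(s["t"],2),s["grip_width"],flush=True)
rep("pre")
print(ctrl.move_l(bp(48-off,0,28),vel=20,threshold=3.)); rep("down")
```

```text
pre [48.34  0.1  52.44] F bed [-0.96  0.25 -1.98] t 19.88 41.611609077492666
True
down [45.46 -0.33 31.25] F bed [ 0.19 -0.05  0.1 ] t 21.12 41.70179640414807
```

Run:
```python
from h import *
np.set_printoptions(precision=2,suppress=True)
off=-.6
def rep(n): ctrl.hold(.15); s=sensors.read_state(); print(n,inbed()+[off,0,0],"F bed",fz(10)@BR,"t",round(s["t"],2),s["grip_width"],flush=True)
b=inbed()
print(ctrl.move_l(bp(b[0]-12,b[1],b[2]),vel=20,threshold=5.)); rep("slide")
w,d=optics.grab_frame("wrist"); cv2.imwrite("pics/w3.png",w[:,:,::-1])
```

```text
True
slide [40.68 -0.38 31.03] F bed [ 2.18 -0.17 -0.88] t 21.82 41.520466549342395
```

View pics/w3.png

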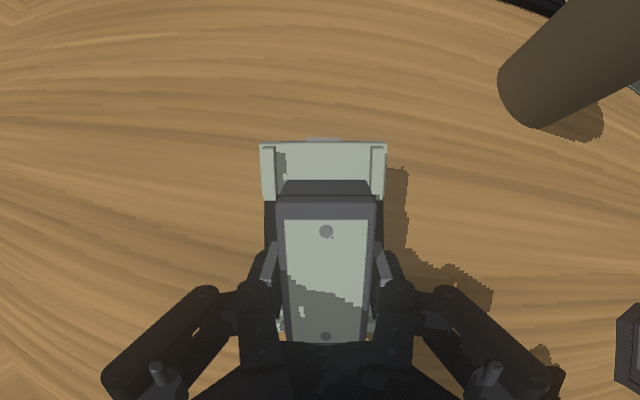

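Lip contact at x≈40.7 (2.2 N upslope reaction). Box is still centred, so I'll release and check.

Run:
```python
from h import *
np.set_printoptions(precision=2,suppress=True)
ctrl.gripper_to(85); b=inbed(); print(b)
ctrl.move_l(bp(b[0],b[1],110),vel=120)
pos=[400.,240.,250.]; ctrl.move_ptp(pos,down(.155)); ctrl.hold(.2)
s=sensors.read_state(); w,d=optics.grab_frame("wrist"); np.savez("pics/w4.npz",w=w,d=d,R=s["eef_rot"],p=s["eef_pos"])
cv2.imwrite("pics/w4.png",cv2.resize(w[0:220,220:460,::-1],None,fx=3,fy=2.7)); print(s["t"])
```

```text
[40.59 -0.41 30.88]
24.275
```

View pics/w4.png

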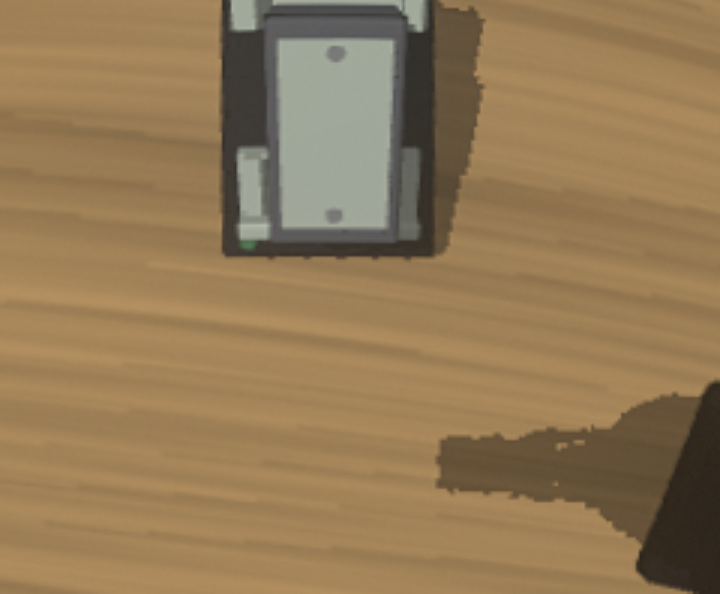

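Run:
```python
from h import *
np.set_printoptions(precision=3,suppress=True)
z=np.load("pics/w4.npz"); f=wproj(z["R"],z["p"]); d=z["d"]
# lid plane from wrist depth
c=optics.camera_params("wrist");K=np.array(c["mtx"]);T=np.array(c["T_tool_cam"])
v,u=np.mgrid[12:86,314:348]; dx,dy=u-K[0,2],v-K[1,2]; r=np.hypot(dx,dy); th=r/K[0,0]; dd=d[12:86,314:348]
X=np.stack([dd*np.tan(th)*dx/r,dd*np.tan(th)*dy/r,dd],-1).reshape(-1,3)
W=(X@T[:3,:3].T+T[:3,3])@z["R"].T+z["p"]; L=(W-BED)@BR
A=np.c_[L[:,:2],np.ones(len(L))]; k=np.linalg.lstsq(A,L[:,2],rcond=None)[0]; print("lid slope in bed frame (rad), z:",k, "centre z",k@[42,0,1],"lid median",np.median(L,0))
print("lid ext",np.percentile(L,[1,99],axis=0))
ctrl.move_ptp([330.,-350.,250.],down(-.7)); ctrl.hold(.2)
p,d=optics.grab_frame("top"); np.save("pics/top1p.npy",p);np.save("pics/top1d.npy",d)
B=boxes(p,d);print(B)
# box-on-bed fit in top image: lid mask projected to lid plane (bed z=36, sunk 3.5)
o=cv2.resize(p[165:245,165:235,::-1],None,fx=7,fy=7,interpolation=cv2.INTER_CUBIC)
for nm,pts,col in (("lip",[[-8,-32,16],[0,-32,16],[0,32,16],[-8,32,16]],(0,0,255)),("box",[[0,-21,36],[84,-21,36],[84,21,36],[0,21,36]],(0,255,0))):
    q=(proj_top(np.array([497.8,249.2,26-3.5])+np.array(pts,float)@BR.T)-[165,165]+.5)*7
    cv2.polylines(o,[np.int32(q)],True,col,1)
cv2.imwrite("pics/top1c.png",o); print(sensors.read_state()["t"])
```

```text
lid slope in bed frame (rad), z: [ 0.276  0.081 23.625] centre z 35.225927295716474 lid median [41.973  0.203 33.563]
lid ext [[  3.662 -15.482  31.767]
 [ 76.724  15.213  35.498]]
[[ 618.951 -228.357    3.1     72.995   35.831  429.535  164.517]
 [ 485.876 -299.151    2.809   73.432   36.759  466.574  227.967]
 [ 458.405  -93.867   -2.707   74.754   37.355  366.995  241.765]]
26.7083
```

View pics/top1c.png

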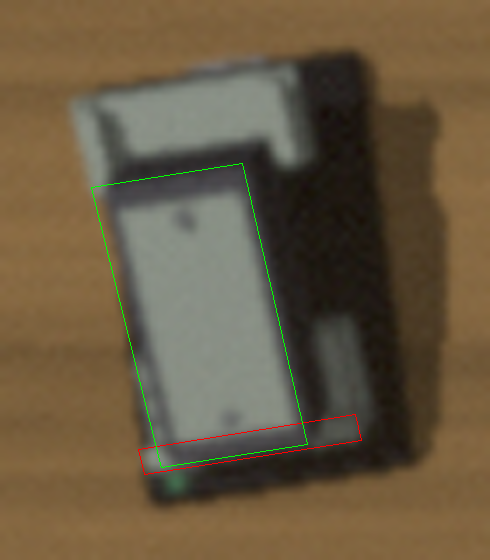

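Run:
```python
from h import *
np.set_printoptions(precision=3,suppress=True)
z=np.load("pics/w4.npz"); d=z["d"]
c=optics.camera_params("wrist");K=np.array(c["mtx"]);T=np.array(c["T_tool_cam"])
v,u=np.mgrid[18:80,317:345]; dx,dy=u-K[0,2],v-K[1,2]; r=np.hypot(dx,dy); th=r/K[0,0]; dd=d[18:80,317:345]
X=np.stack([dd*np.tan(th)*dx/np.maximum(r,1e-9),dd*np.tan(th)*dy/np.maximum(r,1e-9),dd],-1).reshape(-1,3)
L=((X@T[:3,:3].T+T[:3,3])@z["R"].T+z["p"]-BED)@BR
k=None
for i in range(6):
    g=np.abs(L[:,2]-(33.5 if k is None else L[:,:2]@k[:2]+k[2]))<(5 if k is None else 2.5)
    k=np.linalg.lstsq(np.c_[L[g,:2],np.ones(g.sum())],L[g,2],rcond=None)[0]
print(k,k@[42,0,1],g.mean())
# screws on lid plane -> box centre in bed frame, allowing for the sink
o=(z["R"]@T[:3,3]+z["p"]-BED)@BR; P=[]
for uu,vv in((335/3+220,53/2.7),(334/3+220,215/2.7)):
    a,b=uu-K[0,2],vv-K[1,2];q=np.hypot(a,b);t=q/K[0,0]
    e=BR.T@z["R"]@T[:3,:3]@[np.sin(t)*a/q,np.sin(t)*b/q,np.cos(t)]; P.append(o+e*((33.5-o[2])/e[2]))
m=np.mean(P,0); s=(36-33.5)/C25; print("screws",np.array(P),"centre rel. to sunk bed",m[0]+s*S25,m[1])
W=cloud("top",np.load("pics/top1d.npy"))
for a,b in((164,429),(228,466),(242,367)): print(np.median(W[a-6:a+6,b-5:b+5,2]))
```

```text
[ 0.004  0.004 33.521] 33.66941767696398 0.9942396313364056
screws [[69.326 -0.075 33.5  ]
 [ 9.378 -0.302 33.5  ]] centre rel. to sunk bed 40.51737757576956 -0.18856777877645392
37.51184464094872
37.45296052076462
37.15743579253551
```

```bash
python3 -c "
from plant import ctrl; ctrl.finish_job()"
```

```text
the job is handed in; nothing more can be done
```

The box with the cells is on the charging bed, against the lip and released, and I handed the job in at about 27 s of the 72 s allowed. The hand-in gives no verdict, so what follows is from my own measurements.

**Finding the box:** I weighed three boxes. Two read about 1.0 N and 0.9 N, and the third read 1.98 N, about 202 g, so I took that one. The first reading was noisy, at 1.63 N from only a few samples. I averaged more samples before ruling that box out. I did not weigh the fourth box.

**Placing it:** I lowered it onto the bed with the gripper tilted 25 degrees, then slid it down until the lip pushed back with about 2.2 N. Then I opened the gripper and moved the arm clear.

**Last checks:**

| Check | Result |
|---|---|
| Tilt of the lid relative to the bed | about 0.004 rad each way |
| Heading relative to the slope | about 0.004 rad |
| Offset from the centre line | -0.2 mm (wrist camera), about -2 mm (top camera) |
| Bed sunk | about 2.6 mm; the wrist picture also showed a small green lamp on the cradle |
| Three empty boxes | on the desk; lid heights 37.2 to 37.5 mm |

**Disagreements:**
- **Position along the slope:** the box centre came out at x = 40.5 mm, although 42 mm is the lowest the lip allows. I put this down to camera calibration error of about 2 mm, since the lip contact also came at 40.7 mm.
- **Centre line:** the two cameras differ by about 2 mm, but both readings are inside the 5 mm limit.
- **Flask and mouse:** I did not measure them again at the end. The arm passed well above the flask and did not go near the mouse.

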